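# Feel for the empty cell and push the bar in

## Robot

A 6-joint arm with a two-finger parallel gripper is mounted at the origin on a cart in front of the work surface, level with it; the furniture and walls round the work are solid. World frame = base frame: x ahead of the robot, y to its left, z up, the work surface at z = 0. Lengths are in m, angles in rad, forces in N, time in s.
With the tool pointing down it reaches from about 0.3 to 0.75 m from the base axis. Payload 8.5 kg.
Tool frame: the origin (TCP) lies midway between the tips of the shut fingers; the grasp point (between the pads) lies 19 mm behind it; z points along the fingers, x is the direction in which the jaws open and shut, and the axes are right-handed (so a half turn about z gives the same grasp; the last joint's range is limited). The gripper opens to 85 mm and grips with 20 to 120 N. Pads are 22 mm wide; open, the fingers measure 114 mm over their backs; the gripper's body (76 mm by 85 mm) begins 54 mm behind the grasp point. The pads swing forward as they close: fully open they stand 13 mm farther back than shut.
Start: joints at [0.942, 0.381, 1.297, -0, 1.464, -0.215], TCP at [0.221, 0.504, 0.231] pointing down, gripper open.
Joint ranges: [-3.11, 3.11], [-0.89, 2.33], [0.22, 2.48], [-1.42, 4.56], [0.17, 2.85], [-2.88, 2.88]. Speed limits (rad/s): [2.39, 2.39, 3.14, 3.14, 3.14, 3.14].

## Interface

Orientations are given as a unit quaternion [w, x, y, z].
In Python, from bench import manip, jaws, planner, get_state, eyes, order, trace, pinpoint gives the robot as it stands. Calls block until the motion is done:
- manip.goto(position, orientation): joint-space move of the TCP to a pose.
- manip.servo_line(position, ori=None, max_speed=0.15, stop_force=None): straight line of the TCP; ori=None keeps the orientation; max_speed is the mean speed in m/s. With stop_force (N) it stops when the force on the tool has changed by that much, and returns True; else False.
- manip.set_joints(angles): joint-space move.
- jaws.grip(opening, strength=None): opening from 0.0 (shut) to 1.0 (fully open); strength is the grip in N (None keeps the last); returns when the fingers have stopped.
- manip.dwell(seconds).
- planner.ik(position, orientation): joint angles nearest the present ones, or None.
- get_state(): the state.
- eyes.camera(name): name is "scene" or "top"; returns a dict with "frame" (400x640x3 uint8, red, green, blue), "fx", "fy", "cx", "cy" (pixels), "position" and "orientation" of the camera in the world. Camera axes: x right, y down, z forward; pixel columns grow to the right and rows downward; lengths in m; the calibration is good to about 2 mm. A picture is of the moment at which its call begins. There is no depth.
A pose or a line that the arm cannot do raises manip.MotionError and nothing moves.
- order.sign_off(): hands the job in, once; it reports no verdict.
Trained networks look in a picture, given as the dict that the camera call returned (one of the last four; its "shot" number tells which), for a name from the list of things; names that differ only in an ending like _2 or _b are one class to them, and where a whole thing is asked for, a point or a joint stands for the part that bears it (a point fixed in the world has none). Each returns a list of dicts, best first, with "conf" (0 to 1); they miss things now and then, are a little off and sometimes report something else, mostly with a low value. They report only what shows in the picture. A call takes as long as a camera call. They do not tell look-alikes from the thing itself.
- trace(target, picture): "region" (400x640 bool, what is visible of it) and "xy" ([column, row] in pixels, amid what is visible of it).
- pinpoint(target, picture): "xy" ([column, row] in pixels: a listed point, or the origin of a listed thing).
The state is a dict: "time": time; "joint_pos": joint angles; "qvel": joint speeds; "joint_efforts": joint torques, N m; "ee_pos": TCP position; "eef_rot": TCP orientation; "contact_force": force on the tool from outside, world axes, zero at the start; "moment": the same for the moment, N m; "width": opening from 0.0 (shut) to 1.0 (fully open).
Only numpy, scipy, OpenCV 4.12 (cv2) and the standard library are available. Lean on these libraries where they do the work, as an engineer would, in place of code of your own. Each camera call takes 0.05 s, during which the arm holds its last target.

## Task

Three of the four flap-covered cells of the crate already hold a bar of polishing compound and one is empty. With the loose bar still waiting on the deck, press the flaps with the fingertips until you find the one that gives way well past the others; then push the bar along the deck and over that flap so that it drops right down into the empty cell. Leave the ring box, the sanding block and the pot lid where they are.

Things in the scene. Friction and masses are not known exactly. Their poses are not given: they have to be found in the camera images.
- crate: Plywood storage crate fixed to the bench, 176 (x) x 203 (y) x 80 mm high; origin at the centre of its underside, x away from the robot, z up. The near part of its top, x -88 to +12 mm, is a flat level deck without rims. Beyond it, x 12 to 82 mm, lies a row of four cells under sprung steel flaps flush with the deck. Three cells hold a hidden bar on end; one, any of the four, is empty.
- cell_row (a point): Middle of the floor of the row of four cells, at crate x 47, y 0, z 6 mm. Each cell is 70 mm (x) x about 44 mm (y) and 74 mm deep; their centres lie at crate y = +73.5, +24.5, -24.5, -73.5 mm. Walls: 5 mm between cells, 6 mm outside, all flush with the deck. A stored bar stands 63 mm tall.
- bar: The loose half-red half-cream bar of polishing compound, 32 x 63 x 28 mm, about 0.12 kg, lying on the crate's deck, one end towards the cells within about 0.3 rad, anywhere along the deck. Origin at the centre of its underside, y along its 63 mm length, z up.
- bar_mid (a point): The centre of the loose bar (14 mm above its underside). In the crate it may stand, lean or lie, with this point about 20 to 42 mm above the crate's underside.
- flap1 (a joint): Angle of the leftmost (+y) cell's flap in rad: 0 shut, grows to 1.5 as its far end swings down into the cell. Hinged along the deck's edge (crate x = 12 mm); steel 68 x 41 x 3 mm with a light spring (under 1 N). Over a full cell it stops at about 0.1 to 0.2 rad (mark some 7 mm down); over the empty one it goes on freely.
- flap1_pad (a point): Small round dark mark on top of the leftmost (+y) flap, 46 mm beyond its hinge: the place to press. 80 mm above the crate's underside when shut.
- flap2 (a joint): Angle of the second from the left cell's flap in rad: 0 shut, grows to 1.5 as its far end swings down into the cell. Hinged along the deck's edge (crate x = 12 mm); steel 68 x 41 x 3 mm with a light spring (under 1 N). Over a full cell it stops at about 0.1 to 0.2 rad (mark some 7 mm down); over the empty one it goes on freely.
- flap2_pad (a point): Small round dark mark on top of the second from the left flap, 46 mm beyond its hinge: the place to press. 80 mm above the crate's underside when shut.
- flap3 (a joint): Angle of the third from the left cell's flap in rad: 0 shut, grows to 1.5 as its far end swings down into the cell. Hinged along the deck's edge (crate x = 12 mm); steel 68 x 41 x 3 mm with a light spring (under 1 N). Over a full cell it stops at about 0.1 to 0.2 rad (mark some 7 mm down); over the empty one it goes on freely.
- flap3_pad (a point): Small round dark mark on top of the third from the left flap, 46 mm beyond its hinge: the place to press. 80 mm above the crate's underside when shut.
- flap4 (a joint): Angle of the rightmost (-y) cell's flap in rad: 0 shut, grows to 1.5 as its far end swings down into the cell. Hinged along the deck's edge (crate x = 12 mm); steel 68 x 41 x 3 mm with a light spring (under 1 N). Over a full cell it stops at about 0.1 to 0.2 rad (mark some 7 mm down); over the empty one it goes on freely.
- flap4_pad (a point): Small round dark mark on top of the rightmost (-y) flap, 46 mm beyond its hinge: the place to press. 80 mm above the crate's underside when shut.
- ring_box: Bystander: the closed white ring box, 54 x 50 x 43 mm, on the bench to the right of the crate; origin at the centre of its underside.
- block: Bystander: the sanding block, brown and grey, 42 x 72 x 24 mm, on the bench to the left; origin at the centre of its underside.
- pot_lid: Bystander: the white pot lid, 67 mm across, 12 mm high, on the bench to the left; origin at the centre of its underside.
Things that resemble listed ones, but are neither listed nor needed, are in the scene too. What is shaped like the bar but green or pink is not meant.

How it is judged:
By the outcome, as a careful person would: the job done as asked, in the order asked, and still so for the second after the job is handed in, with the robot touching nothing.
It also fails if it takes over 61 s, if anything falls off the work surface, if the arm or the gripper's body presses on something with over 40 N, if the wrist force passes 120 N, or if a joint passes its speed limit or range.

## Working session

There is one attempt and no reset: what is moved stays moved. The work goes in short steps, each a Python script; the robot and the scene stay as the last script left them, time stands still between calls to the robot, and variables do not carry over. Pictures are saved under pics/ and viewed, and the job is handed in when it is done.

```bash
ls; mkdir -p pics; python3 - <<'E'
from bench import *
import cv2
for n in ["scene","top"]:
    c=eyes.camera(n); cv2.imwrite(f"pics/{n}0.png",c["frame"][:,:,::-1])
    print(n,c["fx"],c["fy"],c["cx"],c["cy"],c["position"],c["orientation"],c["shot"])
    for t in ["flap1_pad","flap2_pad","flap3_pad","flap4_pad","bar","bar_mid","crate","cell_row","ring_box","block","pot_lid"]:
        print(t,[(d["xy"],round(d["conf"],2)) for d in pinpoint(t,c)][:5])
print(get_state())
E
```

```text
pics
scene 423.8068142216793 423.8068142216793 316.4698477697896 205.96756475929533 [-0.34874704 -0.48155877  0.76052474] [-0.40102435  0.76376955 -0.45283533  0.22533464] 1
flap1_pad [([311.9, 182.4], 0.51)]
flap2_pad [([329.5, 189.1], 0.74)]
flap3_pad [([340.5, 193.3], 0.73)]
flap4_pad [([353.3, 198.2], 0.61)]
bar [([330.8, 214.9], 0.82), ([300.3, 259.0], 0.78), ([383.6, 236.6], 0.78), ([363.2, 266.6], 0.61), ([251.0, 244.6], 0.54)]
bar_mid [([249.2, 242.4], 0.72), ([327.3, 211.3], 0.68), ([387.5, 230.5], 0.61), ([363.3, 262.7], 0.56), ([302.4, 254.7], 0.52)]
crate [([323.5, 223.1], 0.72), ([232.9, 201.4], 0.38), ([330.7, 207.5], 0.18)]
cell_row []
ring_box [([418.5, 261.2], 0.66)]
block [([231.9, 201.9], 0.61)]
pot_lid [([255.7, 183.2], 0.76), ([419.3, 260.9], 0.24)]
top 477.14352549712635 477.14352549712635 322.407615827852 198.4788791589655 [ 0.30048473 -0.01733817  1.32793105] [ 0.06368906 -0.69531666  0.71348016 -0.05851933] 2
flap1_pad [([292.7, 173.9], 0.61)]
flap2_pad [([309.6, 176.6], 0.87)]
flap3_pad [([329.4, 178.2], 0.83)]
flap4_pad [([345.6, 182.6], 0.75)]
bar [([337.0
[... 475 characters left out ...]
{'time': 1.2, 'joint_pos': array([ 9.41704251e-01,  3.80601931e-01,  1.29739597e+00, -1.00776114e-06,
        1.46361338e+00, -2.15298764e-01]), 'qvel': array([-6.40149017e-06, -5.88713886e-04,  1.21301184e-03,  1.93032977e-03,
       -3.07125163e-04, -4.24622955e-04]), 'joint_efforts': array([-7.45121042e-05, -4.48336244e+01, -2.31465966e+01, -1.83063767e-04,
        5.79508742e-04, -3.38616815e-05]), 'ee_pos': array([0.22113696, 0.50356427, 0.23132273]), 'eef_rot': array([ 3.77682254e-06,  8.37282891e-01,  5.46769934e-01, -8.52717545e-06]), 'contact_force': array([-0.27754205,  0.59932003,  0.08492704]), 'moment': array([-0.0144646 ,  0.00953507,  0.0071125 ]), 'width': 0.9977543959551902}
```

```bash
python3 - <<'E'
import cv2
for n,(x,y,w,h) in {"scene":(200,140,260,180),"top":(180,130,280,180)}.items():
    i=cv2.imread(f"pics/{n}0.png")[y:y+h,x:x+w]
    cv2.imwrite(f"pics/{n}0z.png",cv2.resize(i,(780,int(780*h/w)),interpolation=cv2.INTER_CUBIC))
E
```

```text
(no output)
```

View pics/scene0z.png

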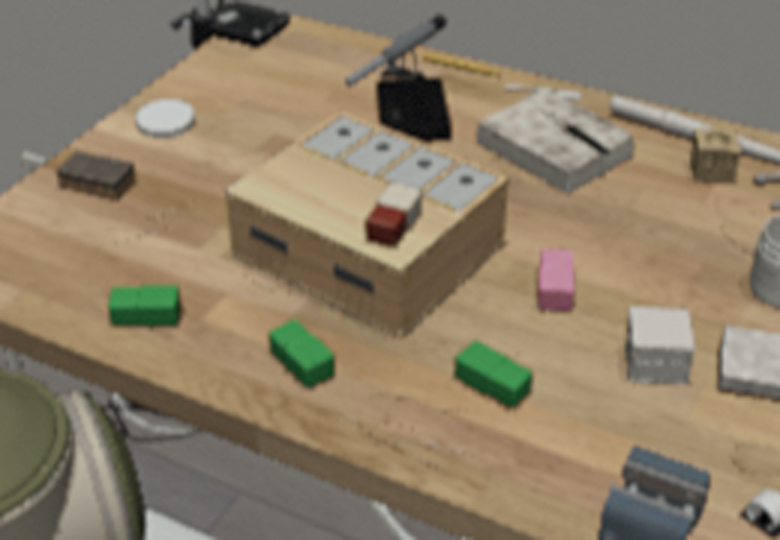

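View pics/top0z.png

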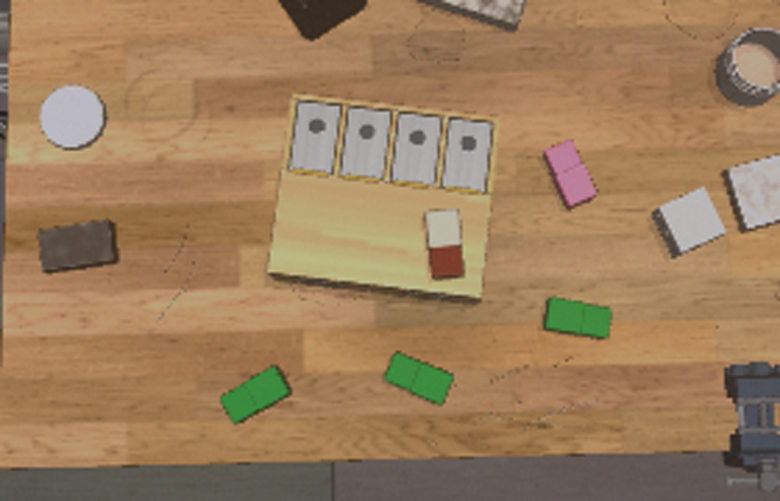

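View pics/scene0.png

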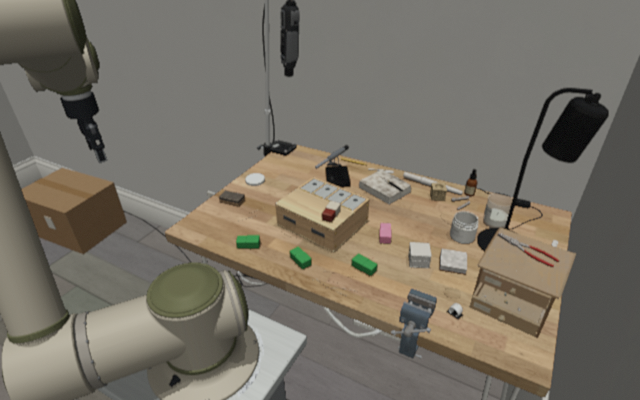

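The pictures show the crate with four flaps (scene ~312–353, 182–198; top ~293–346, 174–183). The red/cream bar lies in front of the rightmost flaps (top ~(340,217)). The green and pink ones are decoys. Next I fit the poses.

```bash
cat > h.py <<'E'
from bench import *
import numpy as np, cv2
from scipy.spatial.transform import Rotation as R
def rot(c): q=np.array(c["orientation"]); return R.from_quat(q[[1,2,3,0]])
def unproj(c,uv,z):
    uv=np.atleast_2d(uv).astype(float)
    d=np.c_[(uv[:,0]-c["cx"])/c["fx"],(uv[:,1]-c["cy"])/c["fy"],np.ones(len(uv))]
    d=rot(c).apply(d); p=np.array(c["position"]); return p+d*((z-p[2])/d[:,2])[:,None]
def proj(c,P):
    q=rot(c).inv().apply(np.atleast_2d(P)-np.array(c["position"]))
    return np.c_[c["fx"]*q[:,0]/q[:,2]+c["cx"],c["fy"]*q[:,1]/q[:,2]+c["cy"]]
YS=[.0735,.0245,-.0245,-.0735]
def down(a):  # tool z down, tool x (jaw axis) at world angle a
    r=R.from_euler('z',a)*R.from_euler('x',np.pi); q=r.as_quat(); return np.array([q[3],q[0],q[1],q[2]])
def save(c,name,box=None,s=1,pts=()):
    i=c["frame"][:,:,::-1].copy(); x,y,w,h=box or (0,0,640,400)
    i=cv2.resize(i[y:y+h,x:x+w],None,fx=s,fy=s,interpolation=cv2.INTER_CUBIC)
    for p in pts: cv2.circle(i,(int((p[0]-x+.5)*s),int((p[1]-y+.5)*s)),3,(255,0,255),1)
    cv2.imwrite("pics/"+name,i)
E
python3 - <<'E'
from h import *
from scipy.optimize import least_squares
cs={n:eyes.camera(n) for n in ["scene","top"]}
for n,c in cs.items():
    px=[];
    for k in range(4): px.append(pinpoint(f"flap{k+1}_pad",c)[0]["xy"])
    # dark centroid of marks near each
    g=c["frame"].astype(float).mean(2); ref=[]
    r=5
    for u,v in px:
        u0,v0=int(round(u)),int(round(v)); p=g[v0-r:v0+r+1,u0-r:u0+r+1]; w=np.clip(125-p,0,None)
        if n=="scene": w=np.clip(120-p,0,None)
        yy,xx=np.mgrid[-r:r+1,-r:r+1]; ref.append([u0+(w*xx).sum()/w.sum(),v0+(w*yy).sum()/w.sum()]) if w.sum()>0 else ref.append([u,v])
    P=unproj(c,px,.08); P2=unproj(c,ref,.08)
    print(n,np.round(P,4).tolist(),"\n ref",np.round(ref,1).tolist(),np.round(P2,4).tolist(), np.linalg.norm(np.diff(P2,axis=0),axis=1))
    for Q in(P,P2):
        L=np.array([[.058,y] for y in YS]); f=lambda x:((R.from_euler('z',x[2]).as_matrix()[:2,:2]@L.T).T+x[:2]-Q[:,:2]).ravel()
        s=least_squares(f,[.35,0,0]); print("crate",s.x,"res",np.abs(s.fun).max())
    t=trace("bar",c)
    m=c["frame"].astype(int); 
    red=(m[:,:,0]-m[:,:,1]>50)&(m[:,:,0]-m[:,:,2]>40)&(m[:,:,1]<70)
    for d in t:
        v=d["region"]; print(n,d["xy"],round(d["conf"],2),v.sum(),"red",(v&red).sum())
        if (v&red).sum()>15:
            cr=np.argwhere(v)[:,::-1].astype(np.float32); rect=cv2.minAreaRect(cr); box=cv2.boxPoints(rect)
            W=unproj(c,box,.108); print("bar rect",rect,np.round(W,4).tolist(),W.mean(0))
            rr=np.argwhere(v&red)[:,::-1].mean(0); print("red c",rr,unproj(c,rr,.108))
E
```

```text
scene [[0.5653, 0.0628, 0.08], [0.5729, 0.0106, 0.08], [0.5619, -0.0343, 0.08], [0.5733, -0.0683, 0.08]] 
 ref [[314.1, 183.6], [327.2, 188.6], [341.0, 194.2], [355.0, 199.5]] [[0.5845, 0.0636, 0.08], [0.5781, 0.0158, 0.08], [0.5701, -0.0336, 0.08], [0.5642, -0.0809, 0.08]] [0.04824387 0.05006424 0.04766547]
crate [ 0.51037192 -0.00898653  0.02939812] res 0.012475811633362949
crate [ 0.5168111  -0.00055041 -0.14200347] res 0.0006548658721912126
scene [297.7, 255.9] 0.9 371 red 0
scene [363.2, 262.3] 0.85 383 red 0
scene [251.3, 240.6] 0.73 307 red 0
scene [329.9, 209.8] 0.69 252 red 46
bar rect ((330.4230651855469, 211.11537170410156), (13.035454750061035, 21.91065788269043), 33.6900634765625) [[0.413, -0.0483, 0.108], [0.5015, -0.0373, 0.108], [0.4845, -0.0788, 0.108], [0.399, -0.0872, 0.108]] [ 0.44949109 -0.06287193  0.108     ]
red c [328.58695652 211.7173913 ] [[ 0.44350498 -0.06025854  0.108     ]]
scene [386.7, 231.2] 0.47 189 red 0Traceback (most recent call last):
  File "<stdin>", line 6, in <module>
IndexError: list index out of range
```

```bash
python3 - <<'E'
from h import *
from scipy.optimize import least_squares
c=eyes.camera("top")
px=[(292.7,173.9),(311,177),(329.4,178.6),(347.5,181)]
g=c["frame"].astype(float).mean(2); ref=[];r=5
for u,v in px:
    u0,v0=int(round(u)),int(round(v)); p=g[v0-r:v0+r+1,u0-r:u0+r+1]; w=np.clip(125-p,0,None)
    yy,xx=np.mgrid[-r:r+1,-r:r+1]; ref.append([u0+(w*xx).sum()/w.sum(),v0+(w*yy).sum()/w.sum()])
Q=unproj(c,ref,.08); L=np.array([[.058,y] for y in YS]); f=lambda x:((R.from_euler('z',x[2]).as_matrix()[:2,:2]@L.T).T+x[:2]-Q[:,:2]).ravel()
s=least_squares(f,[.35,0,0]); print("crate",s.x,"res",np.abs(s.fun).max(),np.round(Q[:,:2],4).tolist())
m=c["frame"].astype(int)
for d in trace("bar",c):
    v=d["region"]; red=v&(m[:,:,0]>m[:,:,1]+40)&(m[:,:,1]<70)
    if red.sum()>20:
        rect=cv2.minAreaRect(np.argwhere(v)[:,::-1].astype(np.float32)); W=unproj(c,cv2.boxPoints(rect),.108)
        print(d["conf"],v.sum(),rect,np.round(W[:,:2],4).tolist(),W.mean(0)); print("red",unproj(c,np.argwhere(red)[:,::-1].mean(0),.108)," rest",unproj(c,np.argwhere(v&~red)[:,::-1].mean(0),.108))
x=s.x; M=R.from_euler('z',x[2]).as_matrix()
pts=[M@[a,b,.08]+[x[0],x[1],0] for a in(-.088,.012,.082) for b in(-.1015,.1015)]
save(c,"top1.png",(260,140,120,100),6,proj(c,pts))
c=eyes.camera("scene");save(c,"scene1.png",(260,160,120,90),6,proj(c,pts))
E
```

```text
crate [ 0.5173354   0.00164691 -0.14415972] res 0.00034970749545322477 [[0.5853, 0.0658], [0.5782, 0.0178], [0.5711, -0.0306], [0.5642, -0.0798]]
0.87 293 ((339.2258605957031, 217.1624298095703), (24.4377384185791, 12.25449275970459), 85.91438293457031) [[0.4949, -0.0361], [0.4964, -0.0678], [0.433, -0.0701], [0.4315, -0.0387]] [ 0.46394747 -0.05317089  0.108     ]
red [[ 0.44740142 -0.05394051  0.108     ]]  rest [[ 0.47350395 -0.05344018  0.108     ]]
```

View pics/top1.png

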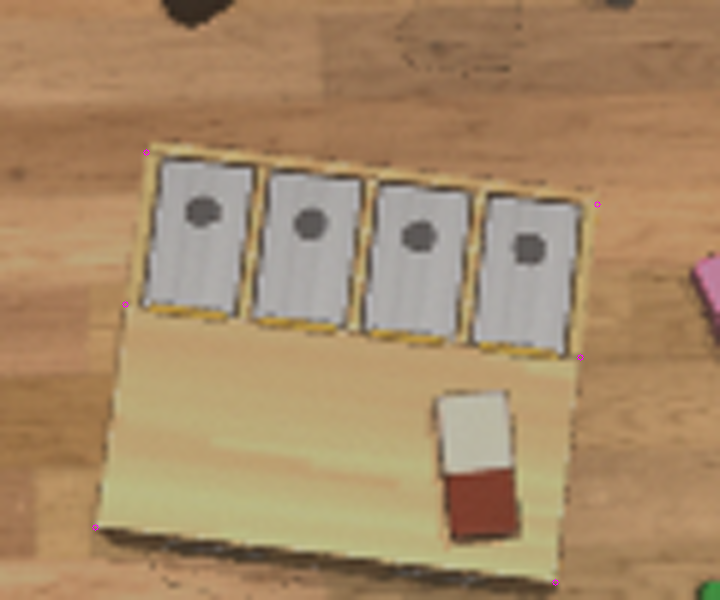

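View pics/scene1.png

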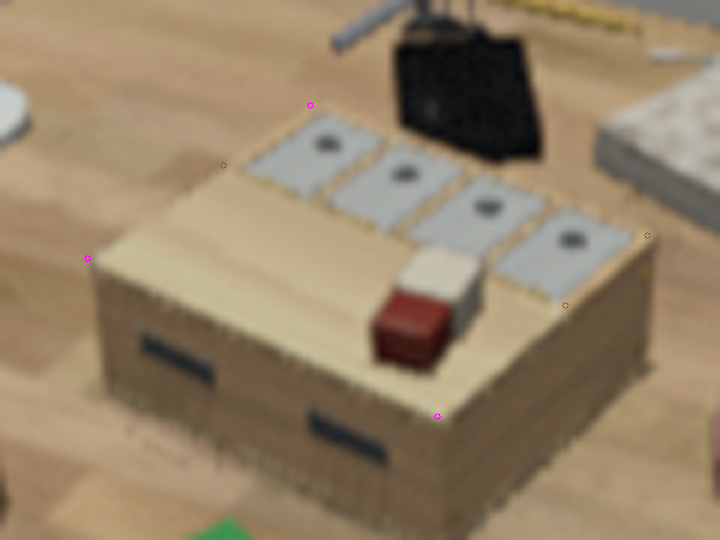

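```bash
cat >> h.py <<'E'
C=np.array([.517,.0005,0.]); TH=-.143; MC=R.from_euler('z',TH).as_matrix()
def w(x,y,z): return MC@np.array([x,y,z])+C
E
python3 - <<'E'
from h import *
t0=get_state()["time"];print(t0)
jaws.grip(0.0)
q=down(TH+np.pi/2)
manip.goto(w(.058,YS[0],.11),q)
for k in range(4):
    manip.servo_line(w(.058,YS[k],.11),max_speed=.2)
    manip.servo_line(w(.058,YS[k],.086),max_speed=.12)
    f0=get_state()["contact_force"]
    hit=manip.servo_line(w(.058,YS[k],.062),max_speed=.04,stop_force=5)
    s=get_state(); print(k+1,hit,s["ee_pos"],s["contact_force"]-f0,s["time"])
    if not hit: save(eyes.camera("top"),f"press{k+1}.png",(240,110,160,130),5)
    manip.servo_line(w(.058,YS[k],.11),max_speed=.15)
    if not hit: break
E
```

```text
1.85
1 False [0.58501708 0.06495493 0.06210861] [0.71516266 0.84181286 0.1684739 ] 6.0583
```

Flap 1 gave way through the full 18 mm. I'll press the others to compare, because flap 1 alone could be a sensing artefact.

```bash
python3 - <<'E'
from h import *
for k in (1,2,3):
    manip.servo_line(w(.058,YS[k],.11),max_speed=.25)
    manip.servo_line(w(.058,YS[k],.086),max_speed=.12)
    f0=get_state()["contact_force"]
    hit=manip.servo_line(w(.058,YS[k],.062),max_speed=.04,stop_force=5)
    s=get_state(); print(k+1,hit,s["ee_pos"],s["contact_force"]-f0,s["time"])
    manip.servo_line(w(.058,YS[k],.11),max_speed=.2)
E
```

```text
2 True [0.57831054 0.01656299 0.07376654] [-1.19225975  0.77415704  6.11354981] 7.6917
3 True [ 0.5712946  -0.03198438  0.07368865] [-1.80520735  1.669223    6.39181122] 9.1417
4 True [ 0.56431781 -0.0805241   0.0736451 ] [-2.53809506  0.75047313  8.05199451] 10.5917
```

View pics/press1.png

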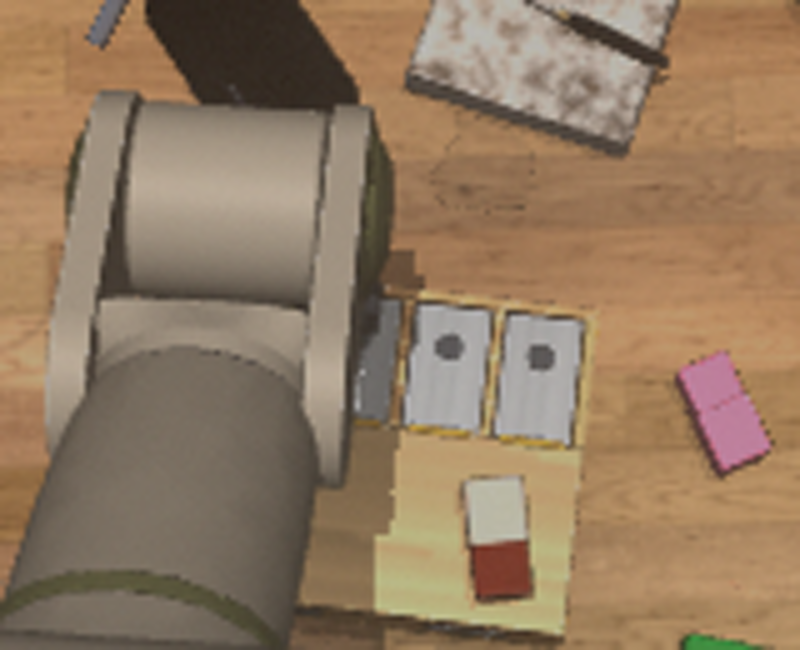

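Flap 1 (leftmost) is the empty one: it went past 18 mm at 0.2 N, and the others stopped at about 6–7 mm. Next I cage the bar with loose jaws and push it along the deck towards +y.

```bash
python3 - <<'E'
from h import *
q=down(TH+np.pi/2)
manip.servo_line(w(.04,YS[3],.15),max_speed=.25)
jaws.grip(1.0,20)
manip.servo_line(w(-.046,-.060,.15),max_speed=.25)
manip.servo_line(w(-.046,-.060,.0855),max_speed=.12,stop_force=8)
print(get_state()["ee_pos"],w(-.046,-.060,.0855))
jaws.grip(.5); print(get_state()["width"]); jaws.grip(0.3,20)
s=get_state(); print(s["width"],s["contact_force"],s["time"])
save(eyes.camera("scene"),"cage.png",(230,120,180,135),4)
E
```

```text
[ 0.4635267  -0.05259834  0.08578766] [ 0.46291874 -0.05233197  0.0855    ]
0.49823000450545013
0.40874771216834244 [-0.82057364  0.11535815  5.06868772] 13.9417
```

View pics/cage.png

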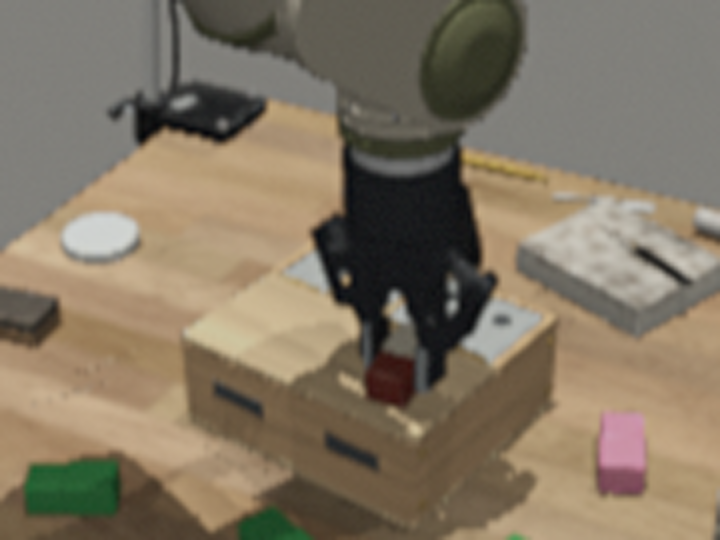

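```bash
python3 - <<'E'
from h import *
jaws.grip(.45,20)
print(get_state()["contact_force"])
manip.servo_line(w(-.046,.0755,.0855),max_speed=.07)
s=get_state(); print(s["ee_pos"],w(-.046,.0755,.0855),s["contact_force"],s["time"])
jaws.grip(.6)
manip.servo_line(w(-.046,.0735,.15),max_speed=.2)
manip.servo_line(w(-.12,.0735,.15),max_speed=.25)
manip.goto(w(-.14,-.08,.2),down(TH+np.pi/2))
c=eyes.camera("top"); save(c,"slid.png",(260,120,150,110),5)
save(eyes.camera("scene"),"slid_s.png",(230,120,180,135),4)
m=c["frame"].astype(int)
for d in trace("bar",c):
    v=d["region"]; red=v&(m[:,:,0]>m[:,:,1]+40)&(m[:,:,1]<70)
    if red.sum()>20:
        rect=cv2.minAreaRect(np.argwhere(v)[:,::-1].astype(np.float32)); W=unproj(c,cv2.boxPoints(rect),.108)
        L=(W-C)@MC; print(d["conf"],v.sum(),np.round(L[:,:2],4).tolist(),L.mean(0))
print(get_state()["time"])
E
```

```text
[ 0.02568497  0.58517122 -0.01091671]
[0.4822846  0.08162798 0.08554372] [0.48222927 0.08178497 0.0855    ] [-0.51265965  0.76596471  0.24254497] 16.2917
0.55 325 [[-0.0736, 0.0908], [-0.0062, 0.0865], [-0.0091, 0.0513], [-0.0764, 0.0559]] [-0.04135119  0.07112258  0.108     ]
18.3417
```

View pics/slid.png

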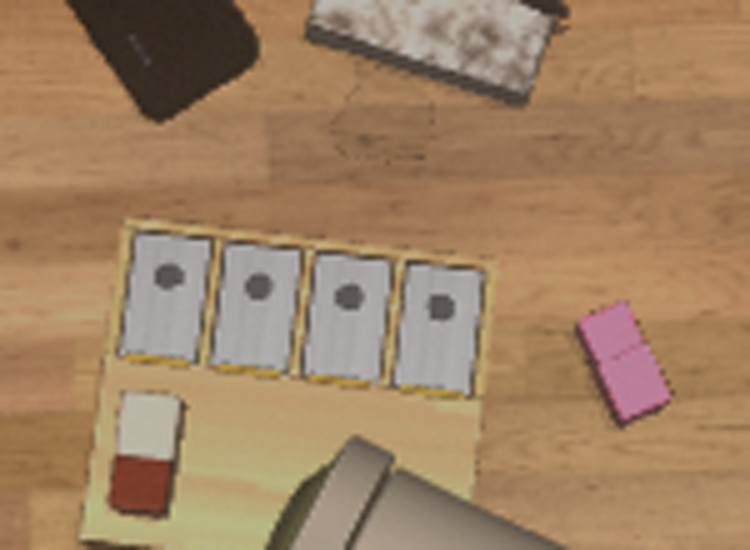

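View pics/slid_s.png

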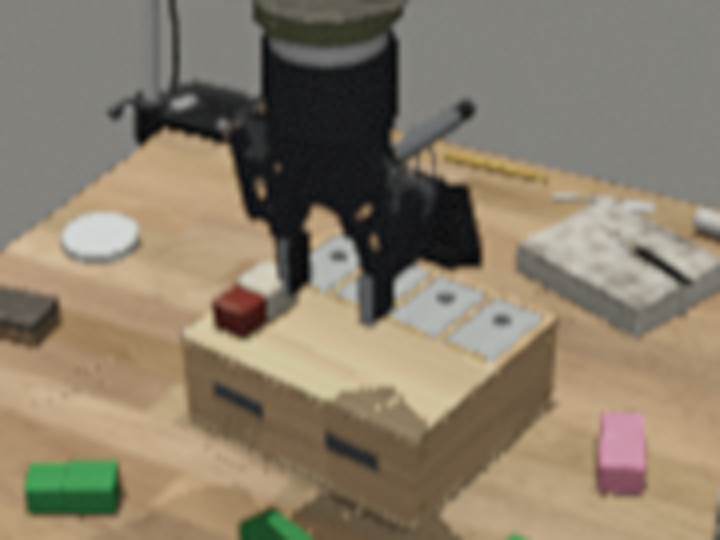

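The bar now lies straight in front of flap 1 (top view ~(289,209)). Next I push it from behind with shut fingers.

```bash
python3 - <<'E'
from h import *
q=down(TH+np.pi/2)
jaws.grip(0.0)
manip.goto(w(-.108,.0725,.14),q)
manip.servo_line(w(-.108,.0725,.087),max_speed=.15)
for x in (-.04,-.02,-.005):
    manip.servo_line(w(x,.0725,.087),max_speed=.06)
    s=get_state(); print(x,np.round(s["ee_pos"]-w(x,.0725,.087),4),s["contact_force"].round(2),s["time"])
    save(eyes.camera("scene"),f"push{int(1000*x)}.png",(260,150,100,75),5)
E
cd pics; python3 -c "
import cv2
cv2.imwrite('pp.png',cv2.hconcat([cv2.resize(cv2.imread(f'push{k}.png'),(266,200)) for k in(-40,-20,-5)]))"
```

```text
-0.04 [-0.      0.      0.0001] [-0.04 -0.57 -0.09] 21.375
-0.02 [ 0.0003 -0.0001 -0.0002] [ 0.15  0.22 -0.22] 21.9083
-0.005 [ 0.0002 -0.     -0.0001] [-1.23  0.31  0.11] 22.3583
```

View pics/pp.png

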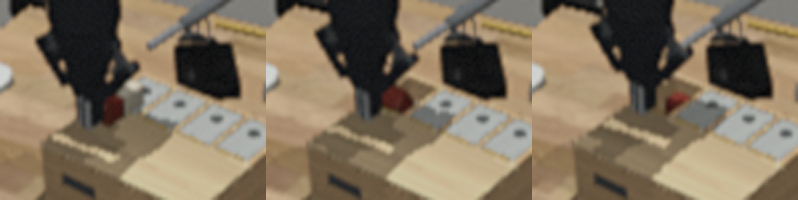

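The bar is tipping into cell 1. I'll push a little further, then back off and look.

```bash
python3 - <<'E'
from h import *
manip.servo_line(w(.014,.0725,.087),max_speed=.06)
s=get_state(); print(s["contact_force"].round(2))
manip.servo_line(w(-.03,.0725,.087),max_speed=.15)
manip.servo_line(w(-.05,.0725,.16),max_speed=.2)
manip.goto(w(-.14,-.08,.2),down(TH+np.pi/2))
c=eyes.camera("top"); save(c,"in_t.png",(260,120,120,90),6)
c=eyes.camera("scene"); save(c,"in_s.png",(260,150,120,90),6)
print(get_state()["time"])
E
```

```text
[ 0.15  0.34 -0.77]
24.7
```

View pics/in_t.png

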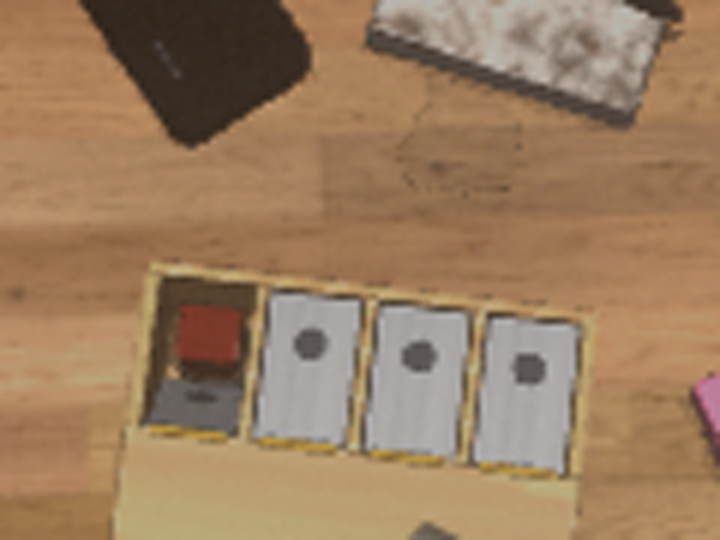

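View pics/in_s.png

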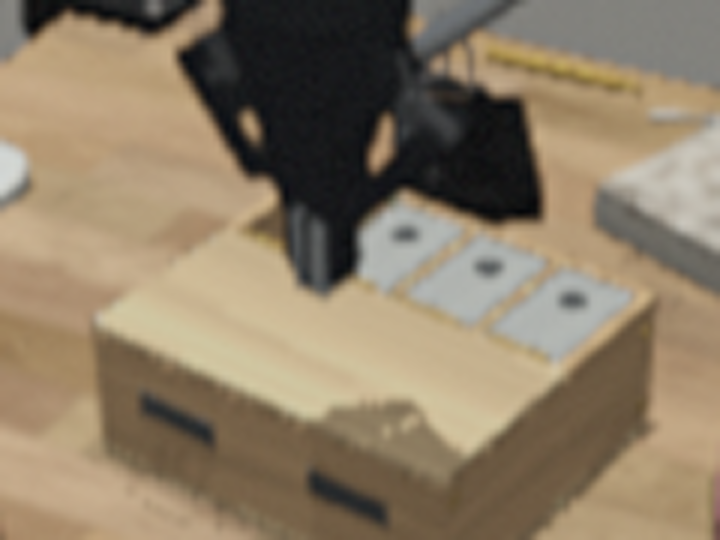

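The bar is standing in cell 1, red end up (top ~(295,175)), and the flap is held folded down. I'll move the arm clear and check from both cameras.

```bash
python3 - <<'E'
from h import *
manip.goto([.25,-.30,.30],down(TH+np.pi/2-.6))
c=eyes.camera("top"); save(c,"fin_t.png",(180,100,300,200),2.6)
for t in["ring_box","block","pot_lid","bar_mid"]:
    print(t,[(d["xy"],d["conf"]) for d in pinpoint(t,c)][:5])
m=c["frame"].astype(int); red=(m[:,:,0]>m[:,:,1]+40)&(m[:,:,1]<80); red[:150]=0;red[200:]=0;red[:,:270]=0;red[:,310:]=0
p=np.argwhere(red)[:,::-1]; 
for z in(.069,.05): print(red.sum(),((unproj(c,p,z)-C)@MC).mean(0), np.ptp((unproj(c,p,z)-C)@MC,axis=0))
c=eyes.camera("scene"); save(c,"fin_s.png",(270,150,100,75),8)
print(get_state()["time"])
E
```

```text
ring_box [([426.0, 209.9], 0.86), ([319.2, 187.4], 0.2)]
block [([210.0, 218.1], 0.9)]
pot_lid [([210.5, 169.2], 0.94)]
bar_mid [([382.3, 193.9], 0.82), ([385.3, 246.7], 0.71), ([327.2, 263.3], 0.56), ([270.4, 271.1], 0.56), ([295.5, 186.3], 0.51)]
92 [0.05981008 0.07239236 0.069     ] [0.02501476 0.02790448 0.        ]
92 [0.0639087  0.07421708 0.05      ] [0.02539229 0.02832562 0.        ]
26.1
```

View pics/fin_t.png

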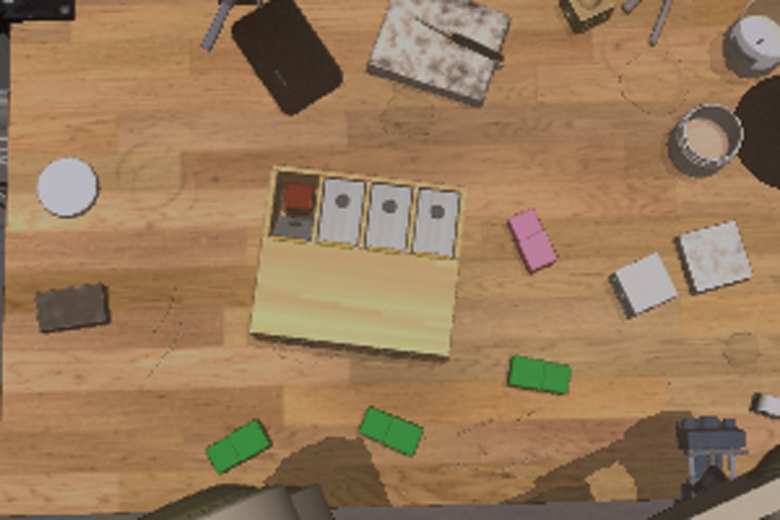

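View pics/fin_s.png

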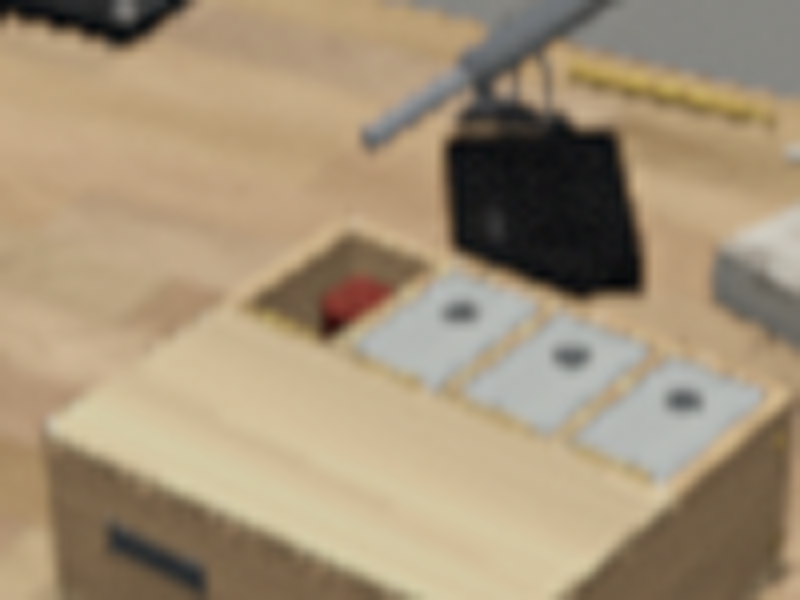

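```bash
python3 - <<'E'
from h import *
T=eyes.camera("top");S=eyes.camera("scene")
m=T["frame"].astype(int); red=(m[:,:,0]>m[:,:,1]+40)&(m[:,:,1]<80); red[:150]=0;red[200:]=0;red[:,:270]=0;red[:,310:]=0
u=np.argwhere(red)[:,::-1].mean(0)
for z in(.03,.05,.06,.07,.08):
    P=unproj(T,u,z); print(z,((P-C)@MC).round(4),proj(S,P).round(1))
order.sign_off(); print(get_state()["time"])
E
```

```text
0.03 [[0.0682 0.0761 0.03  ]] [[315.5 195.4]]
0.05 [[0.0639 0.0742 0.05  ]] [[315.  190.8]]
0.06 [[0.0617 0.0733 0.06  ]] [[314.8 188.5]]
0.07 [[0.0596 0.0723 0.07  ]] [[314.5 186.1]]
0.08 [[0.0574 0.0713 0.08  ]] [[314.3 183.7]]
the job is handed in; nothing more can be done
the job is handed in; nothing more can be done
```

The bar is in the empty cell, under the leftmost flap (flap 1), and the job is handed in. The last clock reading before hand-in was 26.1 s.

- **Finding the cell:** I pressed all four flaps with the bar still on the deck. Flap 1 gave way through 18 mm at about 0.2 N. Flaps 2 to 4 stopped about 6 mm down at 6–8 N.
- **Moving the bar:** I closed the jaws lightly on the bar to straighten it, then loosened them. One finger pushed it sideways along the deck to line it up with flap 1. The shut fingers then pushed it from behind, and it tipped over the flap and dropped in.
- **Last checks:** Both cameras show the bar standing red end up in cell 1. Its top is about 68–70 mm above the crate's underside, which matches 6 + 63 mm for a bar fully seated on the floor of the cell. The ring box, sanding block and pot lid are where they started, and the arm was clear of everything.
- **Disagreements:**
  - The two cameras put the crate about 2 mm apart sideways; I used the middle value.
  - The red end showed about 3–4 mm smaller than its true size in the top view, which I put down to shading at its edges.
  - The network's pixel positions for the pot lid and the block shifted by a few pixels (up to about 6) between the first and last pictures. Their outlines in the pictures did not move.

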